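# Air a printed tunnel portal and hold the extractor gate open

### The arm

A 6-joint arm with a two-finger parallel gripper is mounted at the origin on the work surface. World frame = base frame: x ahead of the robot, y to its left, z up, the work surface at z = 0. Lengths are in m, angles in degrees, forces in N, time in s.
With the tool pointing down it reaches from about 0.35 to 1 m from the base axis. Payload 7.1 kg.
Tool frame: the origin (TCP) lies at the very end of the fingers, on their centre line; the grasp point (between the pads) lies 19 mm behind it; z points along the fingers, y is the direction in which the jaws open and shut (so a half turn about z gives the same grasp; the last joint's range is limited). The gripper opens to 85 mm and grips with 20 to 120 N. Pads are 22 mm wide; open, the fingers measure 114 mm over their backs; the gripper's body (76 mm by 85 mm) begins 54 mm behind the grasp point. The pads swing forward as they close: fully open they stand 13 mm farther back than shut.
Start: joints at [-1.089, 24.242, 93.386, -0, 62.372, -1.089], TCP at [0.625, 0, 0.231] pointing down, gripper open.
Joint ranges: [-172.04, 172.04], [-51.8, 120.97], [4.93, 147.93], [-75.15, 255.16], [6.16, 154.13], [-145.62, 145.62]. Speed limits (degrees/s): [136.94, 136.94, 172.46, 180, 180, 180].

### API

Orientations are given as a 3x3 rotation matrix whose columns are the frame's x, y, z axes.
In Python, from bench import ctrl gives the robot as it stands. Calls block until the motion is done:
- ctrl.movep(position, orientation): joint-space move of the TCP to a pose.
- ctrl.line_to(position, speed=0.15, frame=None, contact_N=None): straight line of the TCP; frame=None keeps the orientation; speed is the mean speed in m/s. With contact_N (N) it stops when the force on the tool has changed by that much, and returns True; else False.
- ctrl.goto_joints(angles): joint-space move.
- ctrl.move_gripper(opening): finger opening in m; the grip force is fixed at half the most; returns when the fingers have stopped.
- ctrl.dwell(seconds).
- ctrl.inverse_kinematics(position, orientation): joint angles nearest the present ones, or None.
- ctrl.read_state(): the state.
- ctrl.capture(name): name is "scene" or "side" or "wrist"; returns a dict with "img" (480x640x3 uint8, red, green, blue), "vfov" (degrees; the focal length in pixels is half the picture's height over the tangent of half this angle, whatever the lens; pixels are square), "cx", "cy" (the principal point, pixels), "rvec" (rotation vector, rad) and "tvec" (3), from world to camera coordinates, as OpenCV has them. Camera axes: x right, y down, z forward; pixel columns grow to the right and rows downward; lengths in m; the calibration is good to about 2 mm. A picture is of the moment at which its call begins. There is no depth.
A pose or a line that the arm cannot do raises ctrl.PlanningError and nothing moves.
- ctrl.job_done(): hands the job in, once; it reports no verdict.
The state is a dict: "time": time; "q": joint angles; "qvel": joint speeds; "joint_efforts": joint torques, N m; "ee_pos": TCP position; "orientation": TCP orientation; "contact_force": force on the tool from outside, world axes, zero at the start; "torque": the same for the moment, N m; "finger_gap": finger opening in m.
Only numpy, scipy, OpenCV 4.12 (cv2) and the standard library are available. Lean on these libraries where they do the work, as an engineer would, in place of code of your own. Each camera call takes 0.05 s, during which the arm holds its last target.

### The job

Hang the model tunnel portal by its hook on the horizontal airing rail, near the end of the rail that is farther from the pointer on the grille, then slide it along the rail, without lifting it off, until it hangs centred at that pointer, and let go of it. Then pull the upright grip of the spring-return extractor gate out until it is level with the small pointer plate beside its track, and finish while still holding it there, since it springs shut when let go. Leave the wagon, the house and the bottle alone, and do not drop or tip the portal.

Things in the scene. Friction and masses are not known exactly. Their poses are not given: they have to be found in the camera images.
- portal: Loose grey plastic tunnel portal (arch) with a bent flat-steel hook on top, 170 to 340 g. Origin: centre of its underside. Arch 96 wide (y), 85 high, 16 thick (x); two feet 44 deep (x), 20 wide. Starts standing upright on the table on the robot's side of the rail, its x within 0.3 rad of world +x, pointing away from the robot. Sizes in mm, here and below, in its frame.
- portal_seat (a point): Where the rail's axis lies in the seated hook: x 0, y 0, z 154.6 of the portal, same axes. The 20 wide, 5 thick strip rises from the arch, steps to x -18 (step top z 105), goes up to z 150 and forms an inverted 90 degree V (outer apex x 0, z 171).
- portal_lip (a point): Lower end of the V's free lip, x 17, z 149 to 151 of the portal. The hook's mouth opens to portal +x, between the step (z 105) and this lip: with the lip raised above the rail, move the portal in its +x until the V is over the rail, then lower it.
- portal_tab (a point): Centre of the graspable part of the flat upright grip tab above the V, at z 200 of the portal: 8 thick (x), 22 wide (y), free from z 171 to its top at z 220. Can be gripped from above across either width.
- rail_mid (a point): Middle of the axis of the fixed, level steel rail, 14 mm thick, along this frame's y (within 0.15 rad of world y), 225 mm above the table; x points away from the robot. Posts 14 thick (y), 237 high at y +-205 carry it: the portal's centre fits within y +-145. A white box 130 deep, 440 wide, 45 high lies centred below; a seated portal hangs 25 mm above it.
- grille: Fixed dark grille plate, 100 by 100, 4 thick, on the box; its place along the rail varies within 80 mm of rail_mid. Origin: on the box's top right below the rail's axis, at the grille's middle; y along the rail. A metal pointer plate 12 wide (y), 4 thick stands at x +54, y 0, its tip 38 mm above the box. The portal's centre must hang at y = 0 of this frame.
- gate (a joint): Travel of the spring-return extractor gate, m: 0 = shut, grows as it is pulled out along the -x of gate_box, to a stop at 0.085. The spring pulls it shut with about 2.3 N when shut plus 75 N/m of travel (about 7 N at 0.06).
- gate_grip (a point): Point on the axis of the gate's upright black grip, 85 mm above the table. The grip is a post 18 (x) by 22 (y) mm standing on the sliding steel plate (upper face 33 mm above the table) with its top 100 mm above the table. When shut its axis is 35 mm in front of the gate housing's face.
- gate_box: Fixed grey gate housing, 100 (x) by 110 (y) by 60 high, origin at the centre of its underside on the table; x points away from the robot (within 0.25 rad), the gate pulls out along -x. In front of it (x -50 to -160) lies a sole plate with two guide strips at y +-34.5 mm, 34 mm high.
- gate_mark: Fixed upright pointer plate, 3 thick (x), 10 wide (y), tip 35 mm above its origin; stands on the sole plate beside the track, at y -50 mm of gate_box. Origin: centre of its foot, 6 mm above the table; axes as gate_box. The grip's centre must come level with it along x; that takes 35 to 65 mm of travel, differing each start.
- wagon: Bystander: red goods wagon model 115 x 30 x 45 mm, standing on the table between the work places; origin under its centre.
- house: Bystander: brown model station house 90 x 94 x 115 mm with a dark gable roof, to the right of the gate housing; origin under its centre.
- bottle: Bystander: white glue bottle, 44 mm diameter, 110 mm high, to the left; origin under its centre.

How it is judged:
By the outcome, as a careful person would: the job done as asked, in the order asked, and still so for the second after the job is handed in, while the arm keeps its last pose, push and grip.
It also fails if it takes over 61 s, if anything falls off the work surface, if the arm or the gripper's body presses on something with over 40 N, if the wrist force passes 120 N, or if a joint passes its speed limit or range.

## Working session

There is one attempt and no reset: what is moved stays moved. The work goes in short steps, each a Python script; the robot and the scene stay as the last script left them, time stands still between calls to the robot, and variables do not carry over. Pictures are saved under pics/ and viewed, and the job is handed in when it is done.

```bash
ls; mkdir -p pics; python3 - <<'E'
from bench import ctrl
import cv2,numpy as np
for n in ["scene","side","wrist"]:
    c=ctrl.capture(n); cv2.imwrite(f"pics/{n}0.png",c["img"][...,::-1])
    R=cv2.Rodrigues(np.array(c["rvec"]))[0]; print(n,c["vfov"],c["cx"],c["cy"],-R.T@np.array(c["tvec"]).ravel(),R[2])
s=ctrl.read_state();print(s["time"],s["ee_pos"],s["orientation"],s["contact_force"])
E
```

```text
pics
scene 46.12709778544042 310.42755057264395 239.90591172116174 [ 1.33337805 -0.50801126  1.10192531] [-0.59418111  0.37706323 -0.71047318]
side 44.78357838141688 319.2569395686495 242.8000552866042 [-0.11203835 -1.16751622  1.19021612] [ 0.38237913  0.69554655 -0.60827724]
wrist 71.68133344265243 316.9049931862038 238.70505955672417 [0.62485123 0.07173332 0.37132519] [-0.00097745 -0.28191288 -0.95943951]
0.15 [6.24592987e-01 3.61152225e-05 2.30713707e-01] [[-1.79115948e-05  9.99999307e-01 -1.17742210e-03]
 [ 1.00000000e+00  1.79292327e-05  1.49695587e-05]
 [ 1.49906586e-05 -1.17742184e-03 -9.99999307e-01]] [ 0.04875231  0.13128946 -0.42801152]
```

View pics/scene0.png

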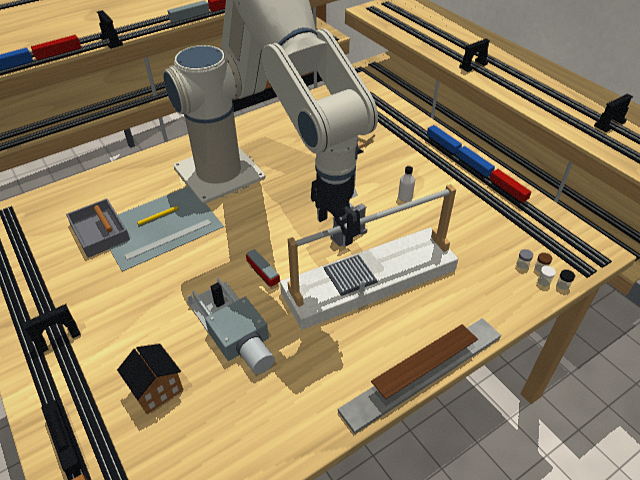

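View pics/side0.png

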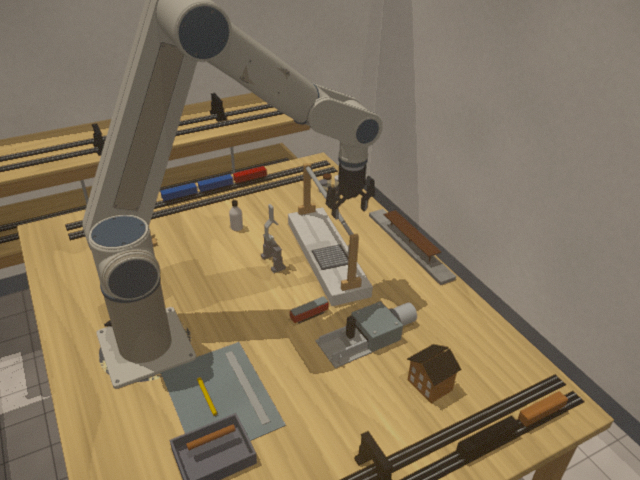

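View pics/wrist0.png

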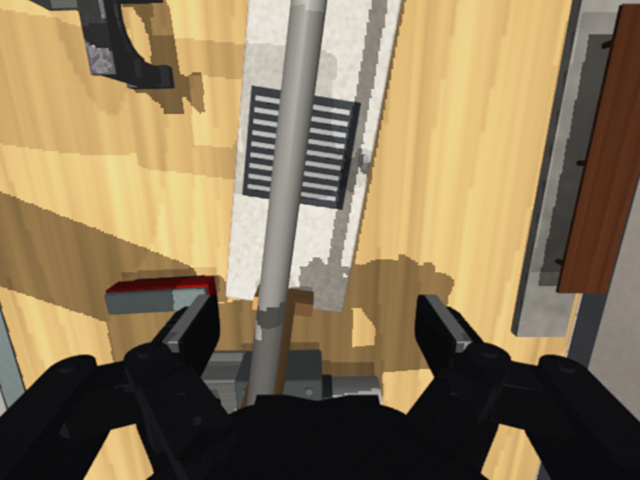

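The scene view shows the rail and gate, but the arm hides the portal. I'll move up and back for clean views of everything.

```bash
python3 - <<'E'
from bench import ctrl
import cv2,numpy as np,pickle
R=np.array([[0,1,0],[1,0,0],[0,0,-1.]])
def cap(n,f):
    c=ctrl.capture(n); cv2.imwrite(f"pics/{f}.png",c["img"][...,::-1]); pickle.dump(c,open(f"pics/{f}.pkl","wb"))
ctrl.movep([0.43,0.08,0.46],R)
cap("wrist","w1");cap("scene","s1");cap("side","d1")
s=ctrl.read_state();print(s["time"],s["ee_pos"])
E
```

```text
1.4833 [0.4304122  0.07976509 0.45870243]
```

View pics/w1.png

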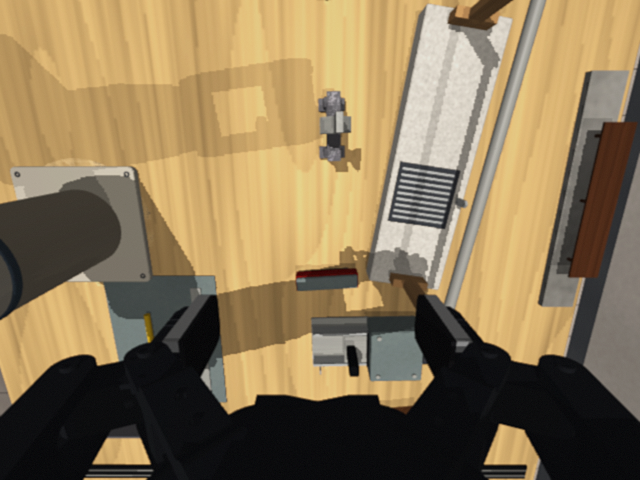

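View pics/s1.png

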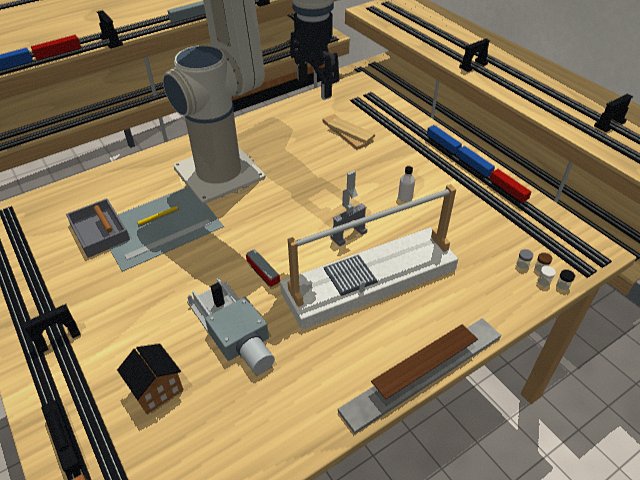

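```bash
python3 - <<'E'
import cv2
a=cv2.imread("pics/d1.png")[170:370,210:470]
cv2.imwrite("pics/d1z.png",cv2.resize(a,(780,600),interpolation=cv2.INTER_CUBIC))
a=cv2.imread("pics/s1.png")[170:370,180:440]
cv2.imwrite("pics/s1z.png",cv2.resize(a,(780,600),interpolation=cv2.INTER_CUBIC))
E
```

```text
(no output)
```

View pics/d1z.png

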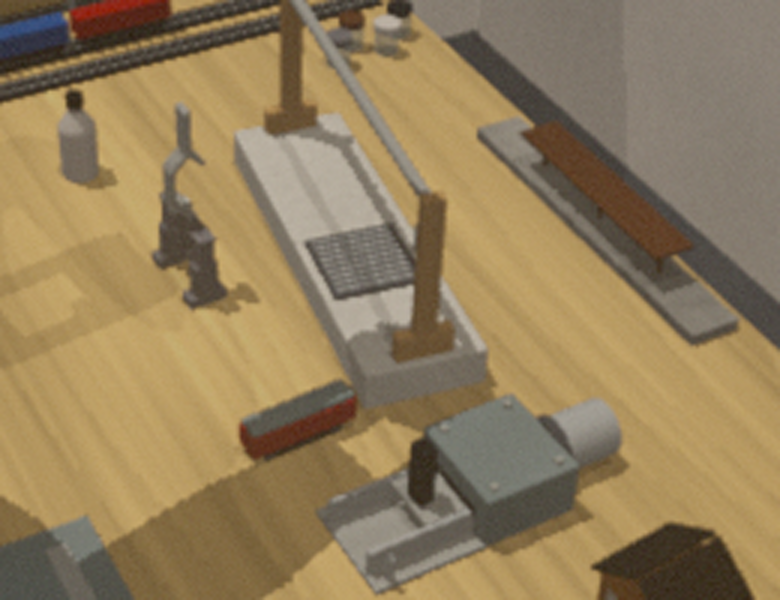

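View pics/s1z.png

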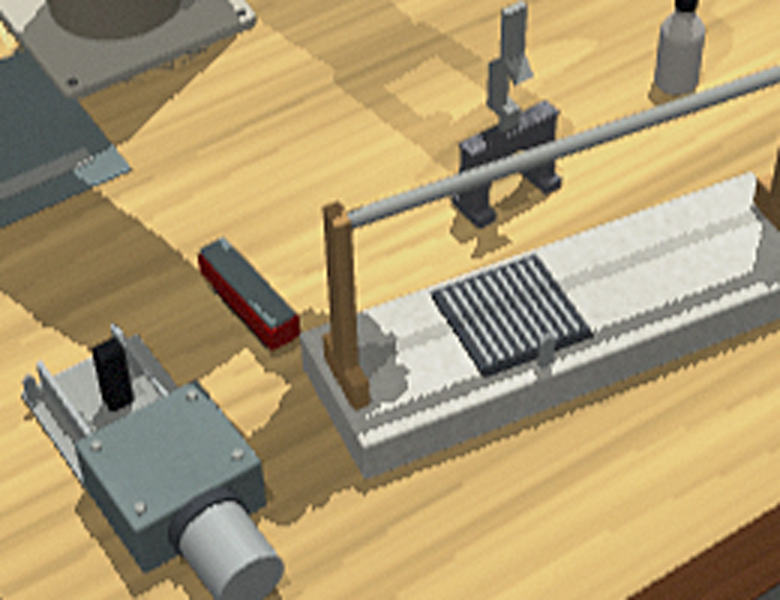

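```bash
cat > h.py <<'E'
import cv2,numpy as np,pickle
from bench import ctrl
R0=np.array([[0,1,0],[1,0,0],[0,0,-1.]])
def cap(n,f):
    c=ctrl.capture(n); cv2.imwrite(f"pics/{f}.png",c["img"][...,::-1]); pickle.dump(c,open(f"pics/{f}.pkl","wb")); return c
def ld(f): return pickle.load(open(f"pics/{f}.pkl","rb"))
def ray(c,u,v):
    f=240/np.tan(np.radians(c["vfov"])/2); R=cv2.Rodrigues(np.array(c["rvec"],float))[0]
    o=-R.T@np.array(c["tvec"],float).ravel(); d=R.T@np.array([(u-c["cx"])/f,(v-c["cy"])/f,1]); return o,d/np.linalg.norm(d)
def onz(c,uv,z):
    o,d=ray(c,*uv); return o+d*(z-o[2])/d[2]
def tri(*a):
    A=np.zeros((3,3));b=np.zeros(3);L=[]
    for c,uv in a:
        o,d=ray(c,*uv);P=np.eye(3)-np.outer(d,d);A+=P;b+=P@o;L.append((o,P))
    x=np.linalg.solve(A,b); return x,[round(float(np.linalg.norm(P@(x-o))),4) for o,P in L]
def px(c,X):
    f=240/np.tan(np.radians(c["vfov"])/2); R=cv2.Rodrigues(np.array(c["rvec"],float))[0]
    p=R@np.array(X)+np.array(c["tvec"],float).ravel(); return np.array([c["cx"]+f*p[0]/p[2],c["cy"]+f*p[1]/p[2]])
def zoom(f,x0,y0,w,h,k,out):
    cv2.imwrite(f"pics/{out}.png",cv2.resize(cv2.imread(f"pics/{f}.png")[y0:y0+h,x0:x0+w],(w*k,h*k),interpolation=cv2.INTER_CUBIC))
def yaw(a):  # tool down; jaw (tool y) direction at angle a from world x
    c,s=np.cos(a),np.sin(a); y=np.array([c,s,0]);z=np.array([0,0,-1.]); return np.column_stack([np.cross(y,z),y,z])
E
python3 - <<'E'
from h import *
zoom("w1",290,70,90,110,5,"w1p");zoom("w1",370,0,180,300,2,"w1r");zoom("w1",295,300,140,100,5,"w1g")
s,d,w=ld("s1"),ld("d1"),ld("w1")
print("tab",tri((s,(351,172.7)),(d,(270.7,205.3))))
for uv in [(427,6),(370,282)]: print("boxL",onz(w,uv,.045))
for uv in [(402,163),(458,171),(445,228),(389,221)]: print("gr",onz(w,uv,.049))
print("ptr",onz(w,(461,202),.083))
E
```

```text
tab (array([0.45573238, 0.17312591, 0.21837202]), [0.0012, 0.0012])
boxL [0.58924891 0.33819059 0.045     ]
boxL [ 0.52606486 -0.09334762  0.045     ]
gr [0.56796382 0.11720228 0.049     ]
gr [0.66010621 0.10438015 0.049     ]
gr [0.64926686 0.00848135 0.049     ]
gr [0.552727   0.02085297 0.049     ]
ptr [0.65633132 0.05943712 0.083     ]
```

View pics/w1p.png

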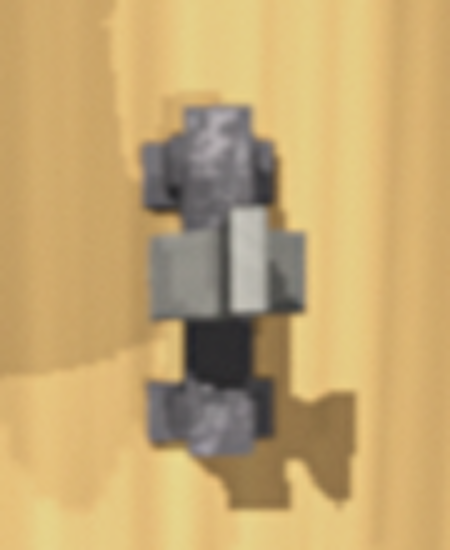

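View pics/w1r.png

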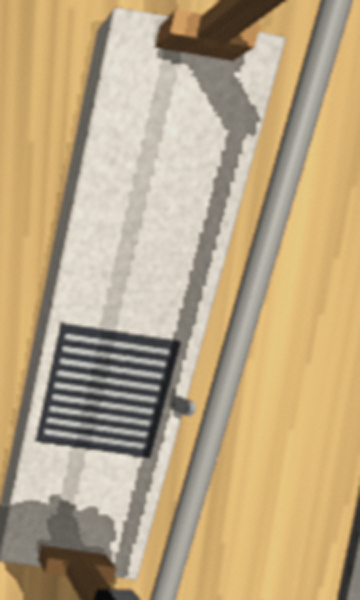

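View pics/w1g.png

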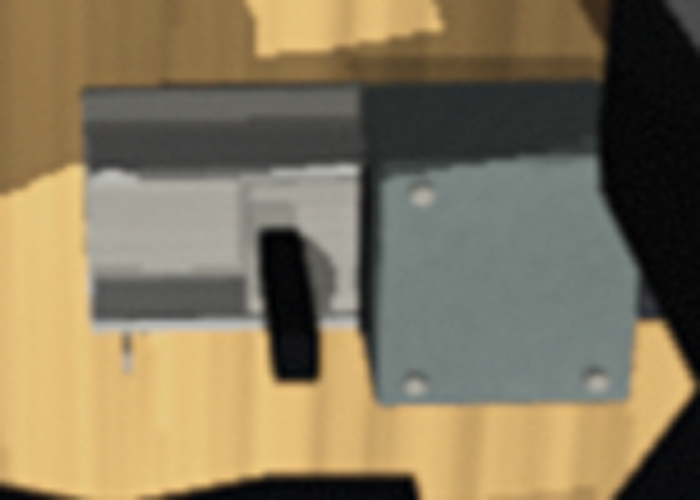

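```bash
python3 - <<'E'
from h import *
s,d,w=ld("s1"),ld("d1"),ld("w1")
print("cam",ray(w,300,200)[0])
P=lambda u,v:(290+u/5,70+v/5)
for u,v in [(231,208),(268,207),(231,312),(268,312)]: print("tab",onz(w,P(u,v),.22))
for u,v in [(186,106),(250,106),(186,455),(253,455)]: print("arch",onz(w,P(u,v),.085))
for u,v in [(150,235),(150,318),(303,233),(303,315)]: print("V",onz(w,P(u,v),.15))
print("tri",tri((s,(351,172.7)),(d,(270.7,205.3)),(w,P(249,260))))
# box sides
Q=lambda u,v:(370+u/2,v/2)
for u,v in [(112,10),(285,37),(134,578)]: print("box",onz(w,Q(u,v),.045))
# rail edges at z .225
for u,v in [(322,0),(349,0),(158,585),(181,585)]: print("rail",onz(w,Q(u,v),.225))
G=lambda u,v:(295+u/5,300+v/5)
for u,v in [(380,180),(375,400),(630,400),(640,155)]: print("house top",onz(w,G(u,v),.06))
for u,v in [(82,90),(93,325)]: print("sole front",onz(w,G(u,v),.034))
for u,v in [(275,380),(318,380)]: print("grip top",onz(w,G(u,v),.1))
print("mark tip",onz(w,G(127,370),.041))
E
```

```text
cam [0.43062557 0.15159127 0.59971136]
tab [0.45104967 0.18171168 0.22      ]
tab [0.45896782 0.18190397 0.22      ]
tab [0.45137634 0.16049475 0.22      ]
tab [0.4594322  0.16048662 0.22      ]
arch [0.44503786 0.21973146 0.085     ]
arch [0.46331749 0.21971163 0.085     ]
arch [0.44579156 0.12250945 0.085     ]
arch [0.46603456 0.12249015 0.085     ]
V [0.43428324 0.18084242 0.15      ]
V [0.43431623 0.16068162 0.15      ]
V [0.47323824 0.18128116 0.15      ]
V [0.47378806 0.16137997 0.15      ]
tri (array([0.45557014, 0.17210955, 0.21885728]), [0.0017, 0.0009, 0.0009])
box [0.58769238 0.33943842 0.045     ]
box [0.7151449  0.32230876 0.045     ]
box [ 0.64865496 -0.10724732  0.045     ]
rail [0.63817514 0.28254757 0.225     ]
rail [0.65126527 0.28253138 0.225     ]
rail [ 0.59318513 -0.02797791  0.225     ]
rail [ 0.60737088 -0.02798726  0.225     ]
house top [ 0.53011885 -0.19516295  0.06      ]
house top [ 0.53254984 -0.29228126  0.06      ]
house top [ 0.63121088 -0.29232273  0.06      ]
house top [ 0.62548968 -0.18470168  0.06      ]
sole front [ 0.41940215 -0.17261399  0.034     ]
sole front [ 0.42320134 -0.27790493  0.034     ]
grip top [ 0.48893578 -0.25086456  0.1       ]
grip top [ 0.50428077 -0.25087119  0.1       ]
mark tip [ 0.43675429 -0.29363028  0.041     ]
```

```bash
python3 - <<'E'
from h import *
s,d=ld("s1"),ld("d1")
print("bottle",tri((d,(210+74/3,170+95/3)),(s,(408.7,168))))
p=np.array([.4552,.1712]); R=yaw(.015)
ctrl.move_gripper(.05)
ctrl.movep([*p,.26],R)
ctrl.line_to([*p,.181],speed=.08)
ctrl.move_gripper(0)
ctrl.dwell(.2)
st=ctrl.read_state();print(st["time"],st["finger_gap"],st["contact_force"],st["ee_pos"])
ctrl.line_to([*p,.20],speed=.06); ctrl.dwell(.2)
st=ctrl.read_state();print(st["time"],st["finger_gap"],st["contact_force"],st["torque"])
cap("wrist","w2");cap("side","d2")
E
```

```text
bottle (array([0.42210869, 0.40339917, 0.10686447]), [0.003, 0.003])
4.6083 0.00734698113210938 [-0.47342887 -1.4292512   5.0756647 ] [0.45541807 0.17125171 0.18129174]
5.275 0.006978487527842739 [-0.62806642  0.41317063 -3.76891785] [-0.00469901  0.01099968 -0.05163204]
```

View pics/w2.png

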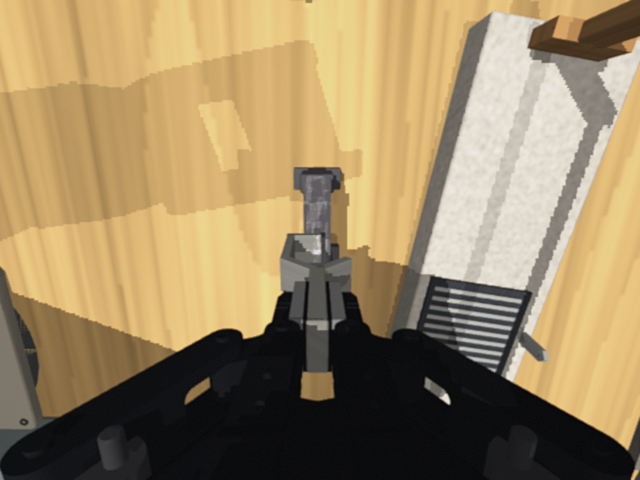

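View pics/d2.png

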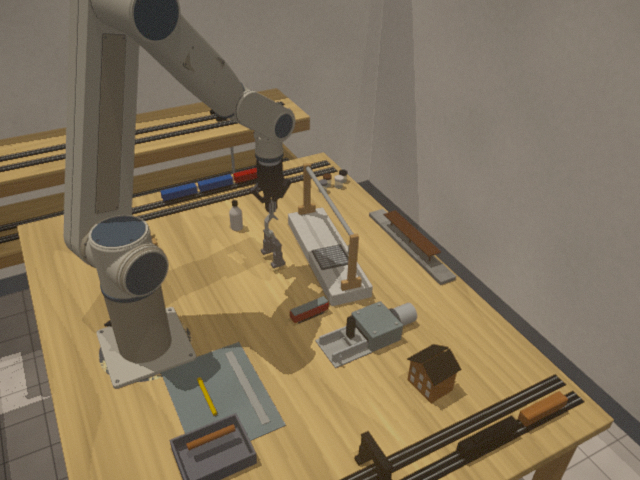

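```bash
python3 - <<'E'
from h import *
n=np.array([.990,-.1416]); a=-.142
p=np.array([.4552,.1712]); h=np.array([.6386,.2399])
R=yaw(a)
ctrl.line_to([*p,.284],speed=.12)
ctrl.line_to([*(h-.10*n),.284],speed=.12,frame=R)
ctrl.dwell(.3)
st=ctrl.read_state();print(st["time"],st["ee_pos"],st["contact_force"],st["finger_gap"])
cap("wrist","w3");cap("side","d3");cap("scene","s3")
zoom("d3",230,130,160,150,4,"d3z");zoom("s3",270,140,200,150,4,"s3z")
E
```

```text
7.6583 [0.53947039 0.25382137 0.28420573] [-0.11708984 -0.40175008 -2.92993576] 0.006721062020150908
```

View pics/w3.png

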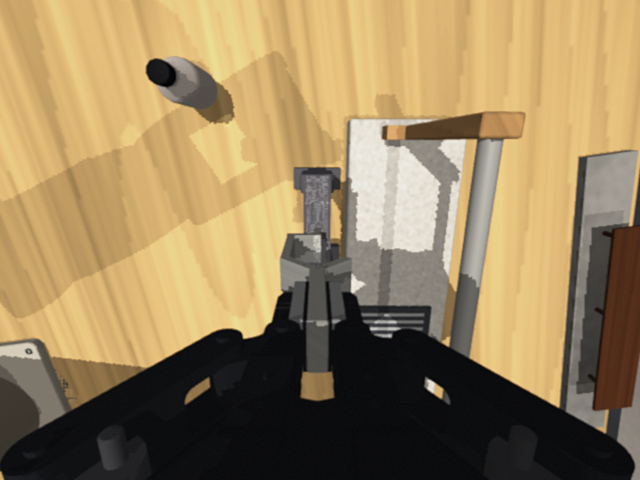

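View pics/d3z.png

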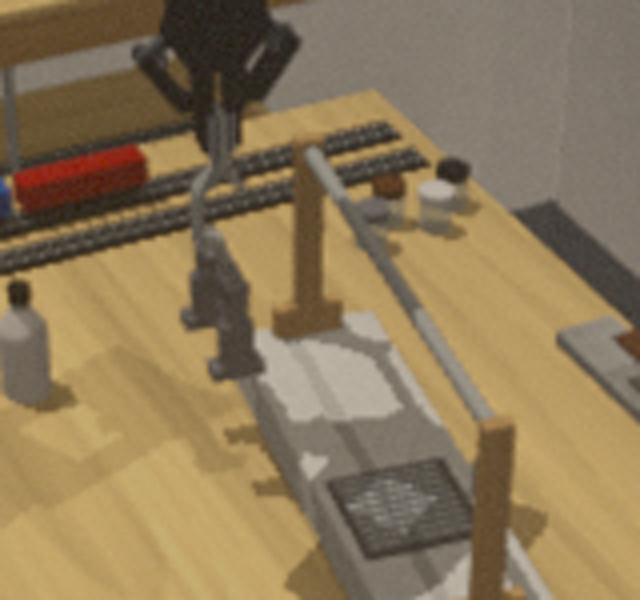

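View pics/s3z.png

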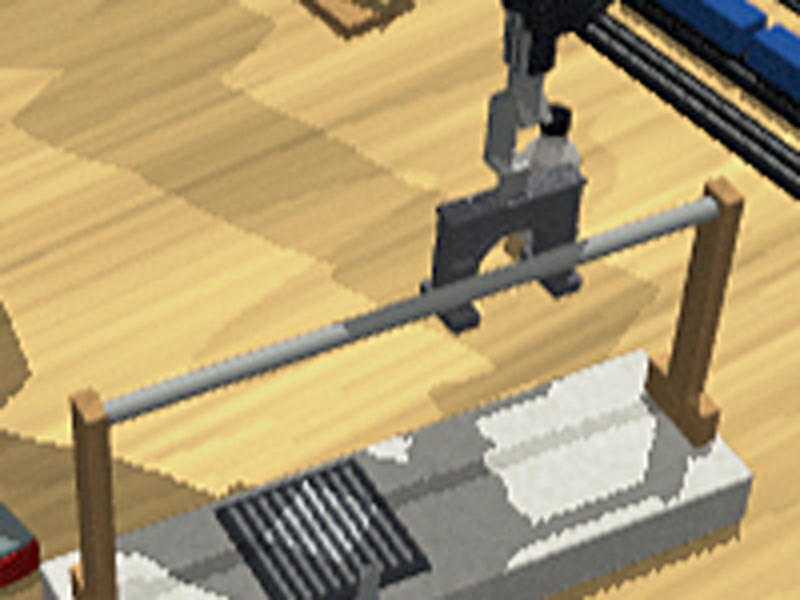

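```bash
python3 - <<'E'
from h import *
w=ld("w3");s=ld("s3")
for uv in [(479,138),(523,137),(523,113),(488,113)]: print("post",onz(w,uv,.237))
for uv in [(476,145),(501,145),(452,340),(474,340)]: print("rail",onz(w,uv,.225))
def Z(u,v): return (270+u/4,140+v/4)
for u,v in [(705,183),(720,205),(742,190),(725,178)]: print("postS",onz(s,Z(u,v),.237))
for u,v in [(70,400),(100,412),(108,400),(82,392)]: print("post-S",onz(s,Z(u,v),.237))
print("ptr s",onz(s,Z(368,563),.083)); s=ld("s1"); print(onz(s,(180+547/3,170+336/3),.083))
E
```

```text
post [0.63702594 0.3138768  0.237     ]
post [0.6606006  0.31100546 0.237     ]
post [0.66022886 0.32336541 0.237     ]
post [0.6418367  0.32601289 0.237     ]
rail [0.64084967 0.30951    0.225     ]
rail [0.65519003 0.30744495 0.225     ]
rail [0.6233197  0.18138306 0.225     ]
rail [0.63832709 0.17921562 0.225     ]
postS [0.64120488 0.31635524 0.237     ]
postS [0.66100185 0.30971801 0.237     ]
postS [0.65829277 0.32979596 0.237     ]
postS [0.64449898 0.32925882 0.237     ]
post-S [ 0.58225363 -0.09003751  0.237     ]
post-S [ 0.59909563 -0.08150045  0.237     ]
post-S [ 0.59386675 -0.07307943  0.237     ]
post-S [ 0.58074114 -0.08144526  0.237     ]
ptr s [0.66395302 0.05860661 0.083     ]
[0.66749465 0.05691386 0.083     ]
```

```bash
python3 - <<'E'
from h import *
h=np.array([.6386,.2399])
ctrl.line_to([*h,.282],speed=.1,contact_N=8)
ctrl.dwell(.2)
st=ctrl.read_state();print(st["time"],st["ee_pos"],st["contact_force"])
ctrl.line_to([*h,.257],speed=.08,contact_N=6)
print(ctrl.line_to([*h,.2480],speed=.015,contact_N=2.5))
st=ctrl.read_state();print(st["time"],st["ee_pos"],st["contact_force"],st["torque"])
cap("wrist","w4");cap("side","d4");cap("scene","s4")
zoom("d4",230,130,160,150,4,"d4z");zoom("s4",270,140,200,150,4,"s4z")
E
```

```text
9.1583 [0.63822197 0.24008164 0.28224868] [-0.54393752 -0.04972768 -2.90469858]
True
10.0667 [0.63876574 0.23995551 0.25160363] [-0.58676776  0.29893312  4.76540916] [-0.0294944   0.08047173 -0.02842396]
```

View pics/d4z.png

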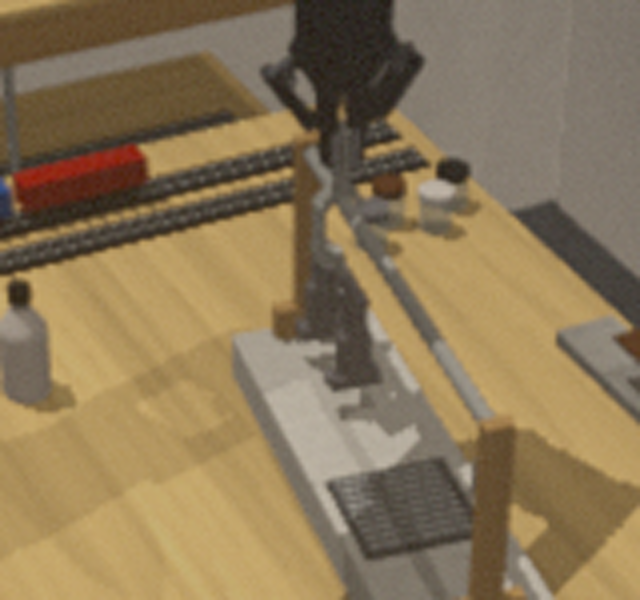

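View pics/s4z.png

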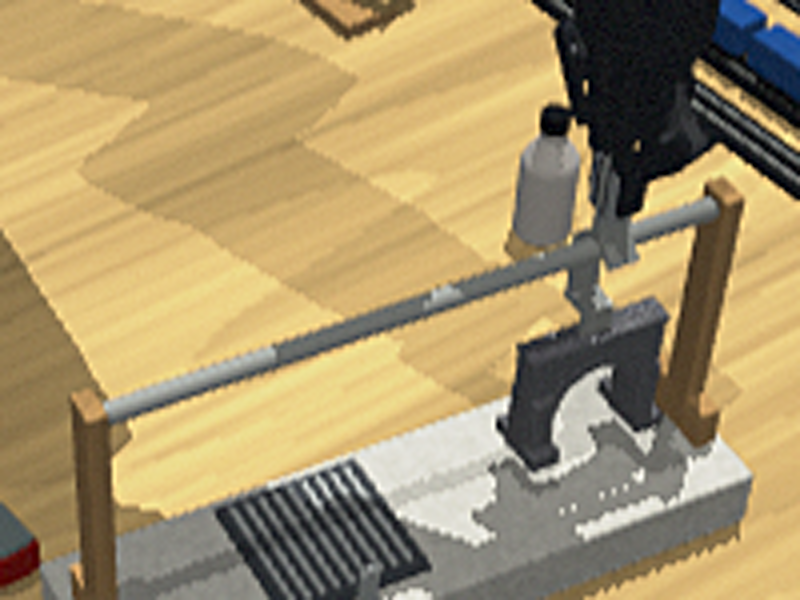

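View pics/w4.png

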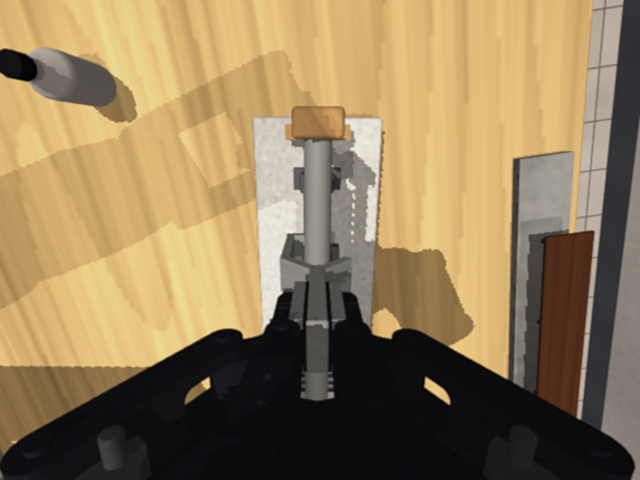

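```bash
python3 - <<'E'
from h import *
zoom("w2",490,310,80,70,8,"w2z");zoom("w1",430,170,60,60,8,"w1z");zoom("s3",325,260,70,60,8,"s3p");zoom("s1",325,260,70,60,8,"s1p")
a=[cv2.resize(cv2.imread(f"pics/{f}.png"),(400,290)) for f in("w2z","w1z","s3p","s1p")]
cv2.imwrite("pics/m.png",np.vstack([np.hstack(a[:2]),np.hstack(a[2:])]))
E
```

```text
(no output)
```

View pics/m.png

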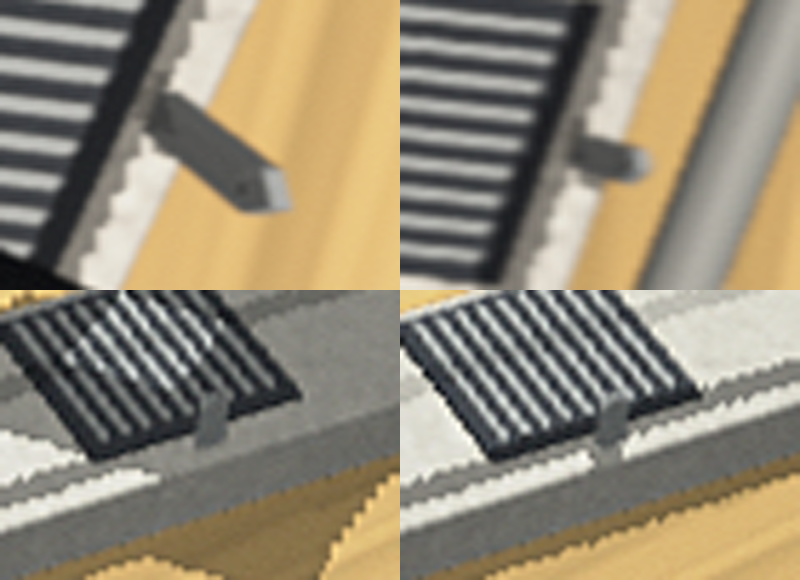

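```bash
python3 - <<'E'
from h import *
n=np.array([.990,-.1416]);t=np.array([.1416,.990]);m=np.array([.621,.1158])
L=lambda p:(round(float((p[:2]-m)@n),4),round(float((p[:2]-m)@t),4),round(float(p[2]),4))
w1,w2,s3,s1=map(ld,("w1","w2","s3","s1"))
for nme,c,uv,z in [("w2tip",w2,(544,356.3),.083),("w2base",w2,(522,337),.049),("w1tip",w1,(465.2,203.7),.083),("w1base",w1,(457,201.4),.047),("s3tip",s3,(362.6,281.1),.083),("s3base",s3,(361.8,292.5),.045),("s1tip",s1,(362.1,281.7),.083)]: print(nme,L(onz(c,uv,z)))
print("tri",L(tri((w2,(544,356.3)),(w1,(465.2,203.7)),(s3,(362.6,281.1)))[0]))
# grille corners in s1 (panel coords)
for u,v in [(492,462),(702,395)]:
    print("gr s1",L(onz(s1,(325+(u-400)/5.714,260+(v-290)/4.833),.049)))
print("w1 gr",[L(onz(w1,uv,.049)) for uv in [(402,163),(458,171),(445,228),(389,221)]])
E
```

```text
w2tip (0.048, -0.0499, 0.083)
w2base (0.049, -0.0519, 0.049)
w1tip (0.0502, -0.0525, 0.083)
w1base (0.0525, -0.0549, 0.047)
s3tip (0.0522, -0.0498, 0.083)
s3base (0.0553, -0.0516, 0.045)
s1tip (0.0533, -0.0518, 0.083)
tri (0.0507, -0.051, 0.0815)
gr s1 (0.0447, -0.1024, 0.049)
gr s1 (0.0456, -0.0018, 0.049)
w1 gr [(-0.0527, -0.0061, 0.049), (0.0403, -0.0058, 0.049), (0.0432, -0.1022, 0.049), (-0.0541, -0.1037, 0.049)]
```

```bash
python3 - <<'E'
from h import *
h=np.array([.6386,.2399]);t=np.array([.1416,.990])
z=.2514
for d in (.09,.1774):
    print(ctrl.line_to([*(h-d*t),z],speed=.08,contact_N=18))
    st=ctrl.read_state();print(st["time"],st["ee_pos"],st["contact_force"],st["torque"])
cap("wrist","w5");cap("side","d5");cap("scene","s5")
zoom("d5",230,130,160,150,4,"d5z");zoom("s5",270,170,200,150,4,"s5z")
E
```

```text
False
11.4833 [0.62557845 0.15021794 0.25159432] [-1.4738131   2.35350475  6.63853736] [0.5525523  0.48282706 0.01335767]
False
12.725 [0.61281181 0.06428663 0.251577  ] [-2.82861224  4.4261462   6.08749059] [ 0.90424343  0.6635286  -0.04302418]
```

View pics/d5z.png

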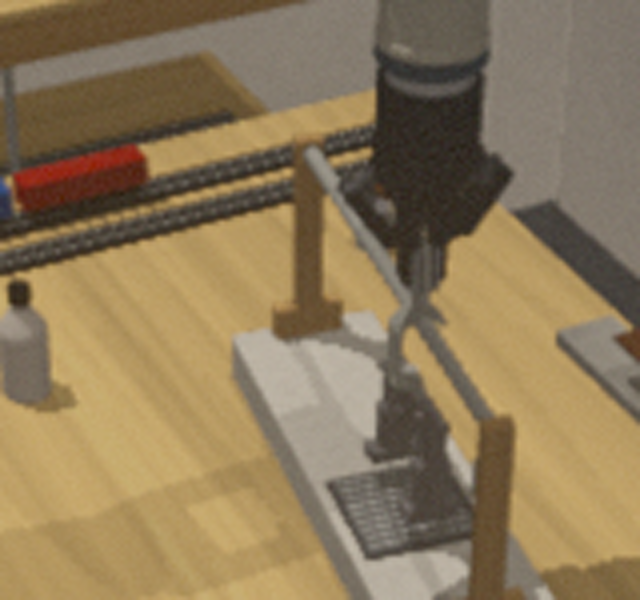

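View pics/s5z.png

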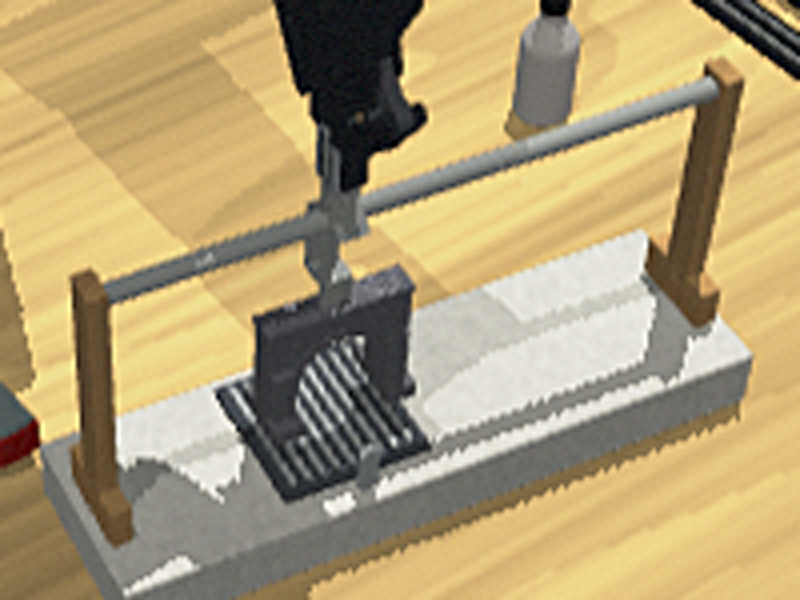

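View pics/w5.png

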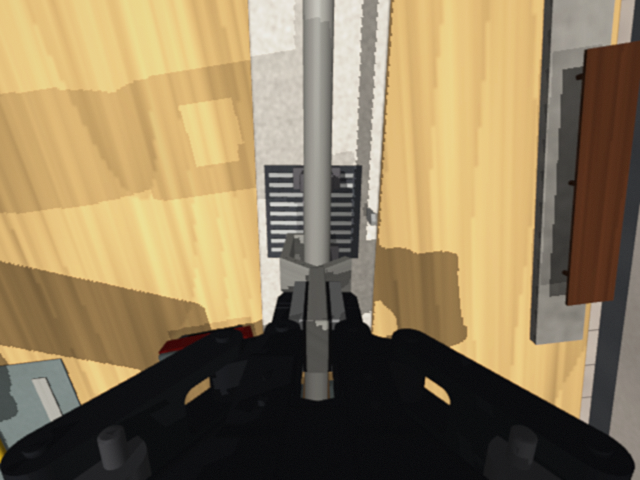

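```bash
python3 - <<'E'
from h import *
ctrl.move_gripper(.04)
p=np.array([.6128,.0643])
ctrl.line_to([*p,.34],speed=.15)
ctrl.line_to([.50,.12,.40],speed=.25)
ctrl.dwell(.3)
st=ctrl.read_state();print(st["time"],st["ee_pos"],st["contact_force"])
cap("wrist","w6");cap("side","d6");cap("scene","s6")
zoom("d6",260,150,160,150,4,"d6z");zoom("s6",290,180,100,150,4,"s6z");zoom("s6",300,200,80,110,7,"s6z")
E
```

```text
15.0417 [0.50045088 0.11955506 0.39911915] [ 0.03543991 -0.13784833  0.63266768]
```

View pics/d6z.png

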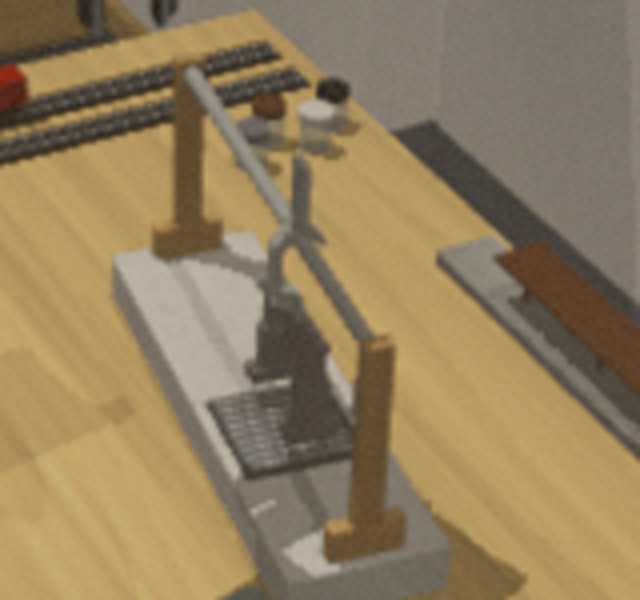

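View pics/s6z.png

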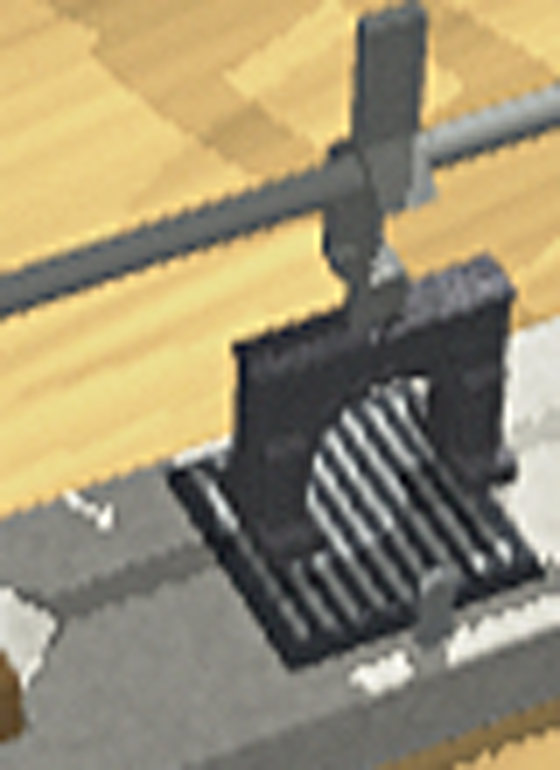

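View pics/w6.png

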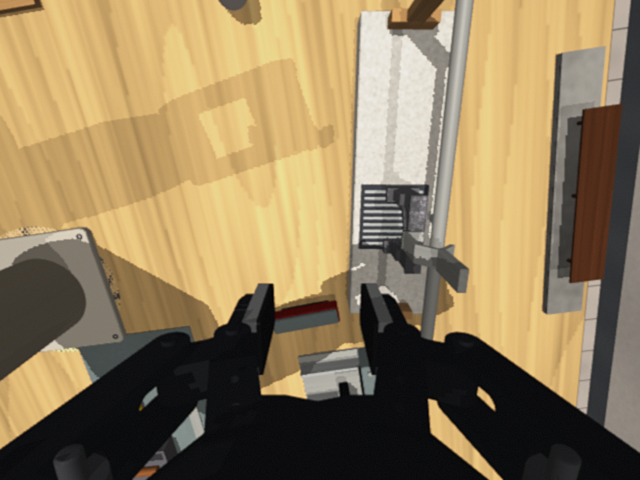

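```bash
python3 - <<'E'
from h import *
n=np.array([.990,-.1416]);t=np.array([.1416,.990]);m=np.array([.621,.1158])
L=lambda p:(round(float((p[:2]-m)@n),4),round(float((p[:2]-m)@t),4),round(float(p[2]),4))
s=ld("s6");w=ld("w6");Z=lambda u,v:(300+u/7,200+v/7)
print("tab",L(onz(s,Z(362,17),.2904)),L(onz(s,Z(425,10),.2904)))
print("arch",L(onz(s,Z(237,350),.1554)),L(onz(s,Z(514,292),.1554)))
print("archback right", L(onz(s,Z(486,254),.1554)))
print("pointer tip",L(onz(s,Z(437,572),.083)),"base",L(onz(s,Z(432,645),.045)))
print("grille",L(onz(s,Z(294,668),.047)),L(onz(s,Z(545,572),.049)),L(onz(s,Z(170,470),.049)))
print("wr tab",[L(onz(w,uv,.2904)) for uv in [(446,285),(466,291),(466,265)]])
print("wr grille",[L(onz(w,uv,.049)) for uv in [(364,185),(429,186),(360,246)]])
zoom("w6",340,160,150,150,5,"w6z")
E
```

```text
tab (-0.003, -0.0575, 0.2904) (0.0028, -0.0385, 0.2904)
arch (-0.0074, -0.0968, 0.1554) (0.0097, -0.0012, 0.1554)
archback right (-0.0102, -0.0007, 0.1554)
pointer tip (0.0537, -0.0511, 0.083) base (0.0542, -0.0513, 0.045)
grille (0.0438, -0.0994, 0.047) (0.0456, -0.0018, 0.049) (-0.055, -0.098, 0.049)
wr tab [(-0.0149, -0.0545, 0.2904), (0.0021, -0.0599, 0.2904), (-0.0008, -0.0371, 0.2904)]
wr grille [(-0.0515, -0.0042, 0.049), (0.044, -0.0058, 0.049), (-0.0541, -0.0983, 0.049)]
```

View pics/w6z.png

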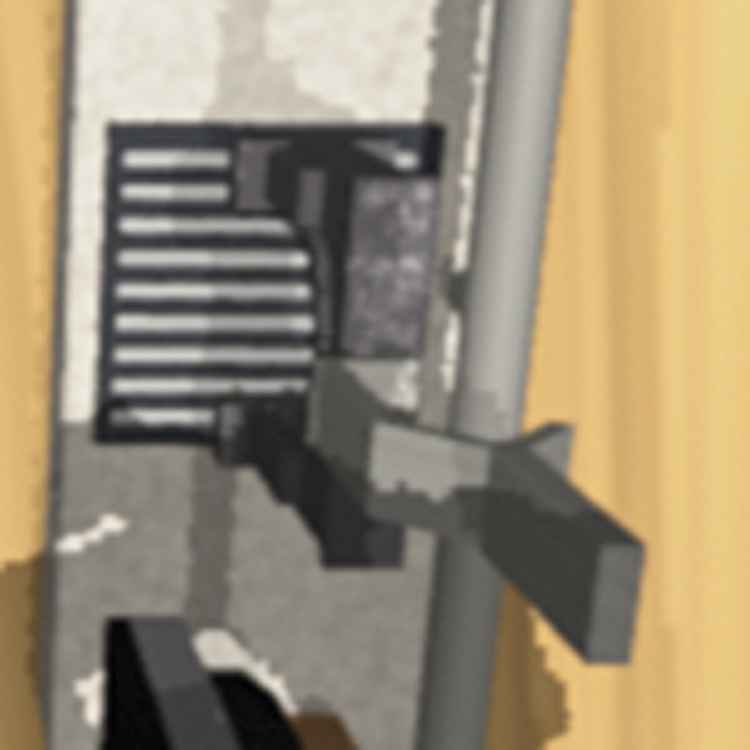

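```bash
python3 - <<'E'
from h import *
n=np.array([.990,-.1416]);t=np.array([.1416,.990]);m=np.array([.621,.1158])
L=lambda p:(round(float((p[:2]-m)@n),4),round(float((p[:2]-m)@t),4),round(float(p[2]),4))
s=ld("s6");w=ld("w6")
Z=lambda u,v:(300+u/7,200+v/7)
for u,vs in [(10,(272,315)),(300,(178,215)),(545,(88,140))]: print("rail sc",[L(onz(s,Z(u,v),.225)) for v in vs])
# expected pixel of seated ideal portal
def W(x,y,z): q=m+n*x+t*y; return [q[0],q[1],z]
for name,x,y,z in [("archFL",.008,-.048,.1554),("archFR",.008,.048,.1554),("archBR",-.008,.048,.1554),("tabL",.004,-.011,.2904),("tabR",.004,.011,.2904),("tip",.054,0,.083),("gr",.05,-.05,.049),("gr",.05,.05,.049)]:
    p=px(s,W(x,y-.0505,z)); print(name,((p-[300,200])*7).round(0))
Zw=lambda u,v:(340+u/5,160+v/5)
for u,v in [(352,180),(343,355),(437,180),(420,355)]: print("arch w",L(onz(w,Zw(u,v),.1554)))
for u,v in [(500,100),(560,100),(466,300),(532,300)]: print("rail w",L(onz(w,Zw(u,v),.225)))
for u,v in [(597,542),(643,545),(587,660),(630,662)]: print("tab w",L(onz(w,Zw(u,v),.2904)))
for u,v in [(107,125),(443,125),(95,440)]: print("gr w",L(onz(w,Zw(u,v),.049)))
E
```

```text
rail sc [(-0.01, -0.1761, 0.225), (0.0071, -0.184, 0.225)]
rail sc [(-0.0075, -0.075, 0.225), (0.0075, -0.0829, 0.225)]
rail sc [(-0.0097, 0.0166, 0.225), (0.0118, 0.0041, 0.225)]
archFL [253. 382.]
archFR [508. 290.]
archBR [485. 260.]
tabL [361.  34.]
tabR [424.  13.]
tip [439. 572.]
gr [300. 678.]
gr [555. 580.]
arch w (-0.0118, -0.0034, 0.1554)
arch w (-0.0107, -0.0454, 0.1554)
arch w (0.0079, -0.0034, 0.1554)
arch w (0.0077, -0.0455, 0.1554)
rail w (-0.0047, 0.0229, 0.225)
rail w (0.0065, 0.0229, 0.225)
rail w (-0.0073, -0.0156, 0.225)
rail w (0.0055, -0.0156, 0.225)
tab w (-0.0057, -0.04, 0.2904)
tab w (0.0018, -0.0405, 0.2904)
tab w (-0.0048, -0.0607, 0.2904)
tab w (0.0023, -0.0611, 0.2904)
gr w (-0.0553, -0.0042, 0.049)
gr w (0.0433, -0.0043, 0.049)
gr w (-0.0555, -0.1015, 0.049)
```

```bash
python3 - <<'E'
from h import *
n=np.array([.990,-.1416]);t=np.array([.1416,.990]);m=np.array([.621,.1158])
q=m+n*.02+t*(-.052-.0735)
ctrl.movep([*q,.36],yaw(-.142)); ctrl.dwell(.3)
c=cap("wrist","w7"); o=ray(c,0,0)[0]; print(ctrl.read_state()["time"],o,(o[:2]-m)@t)
p=px(c,[*(m+t*-.052),.083]);print(p)
zoom("w7",230,60,160,150,5,"w7z")
E
```

```text
16.3083 [0.63279227 0.06080776 0.50156829] -0.05277252829433748
[300.25968963 140.49667659]
```

View pics/w7z.png

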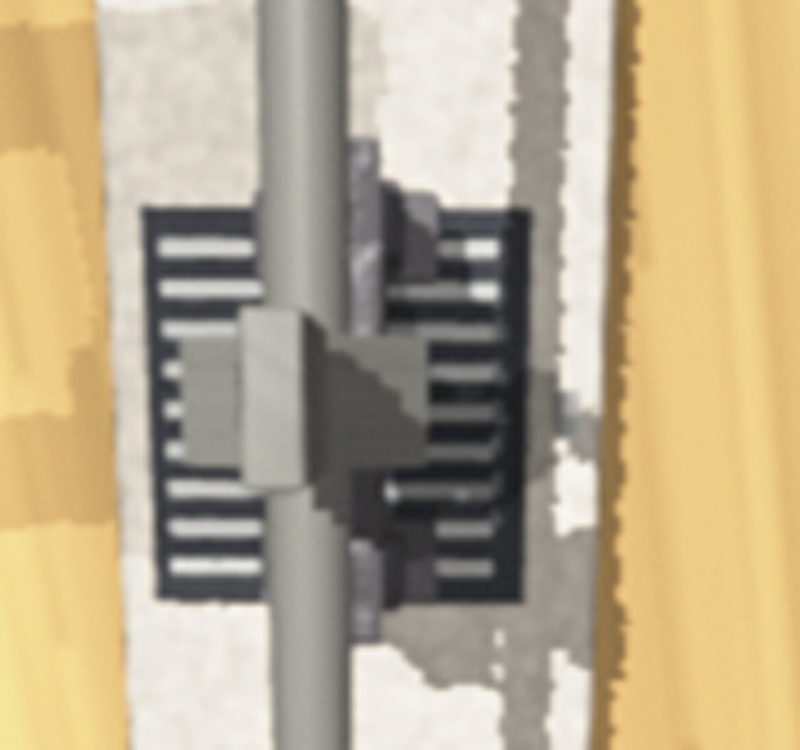

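```bash
python3 - <<'E'
from h import *
n=np.array([.990,-.1416]);t=np.array([.1416,.990]);m=np.array([.621,.1158])
L=lambda p:(round(float((p[:2]-m)@n),4),round(float((p[:2]-m)@t),4))
c=ld("w7");Z=lambda u,v:(230+u/5,60+v/5)
for k,u,v,z in [("tab",272,307,.2904),("tab",272,490,.2904),("V",210,332,.23),("V",210,465,.23),("V+",425,332,.222),("V+",425,465,.222),("arch",365,138,.1554),("arch",362,642,.1554),("gr",150,208,.049),("gr",165,602,.049),("gr",530,208,.049),("gr",520,602,.049),("ptr",575,388,.083),("ptr",575,432,.083)]: print(k,L(onz(c,Z(u,v),z)))
zoom("w7",325,120,40,40,15,"w7y")
E
```

```text
tab (0.0003, -0.0414)
tab (-0.0003, -0.0628)
V (-0.0149, -0.0418)
V (-0.0157, -0.0618)
V+ (0.0184, -0.0415)
V+ (0.0183, -0.062)
arch (0.0066, -0.0035)
arch (0.005, -0.0999)
gr (-0.0519, -0.0048)
gr (-0.0526, -0.1036)
gr (0.0443, -0.0047)
gr (0.0433, -0.1036)
ptr (0.054, -0.0486)
ptr (0.0542, -0.0588)
```

View pics/w7y.png

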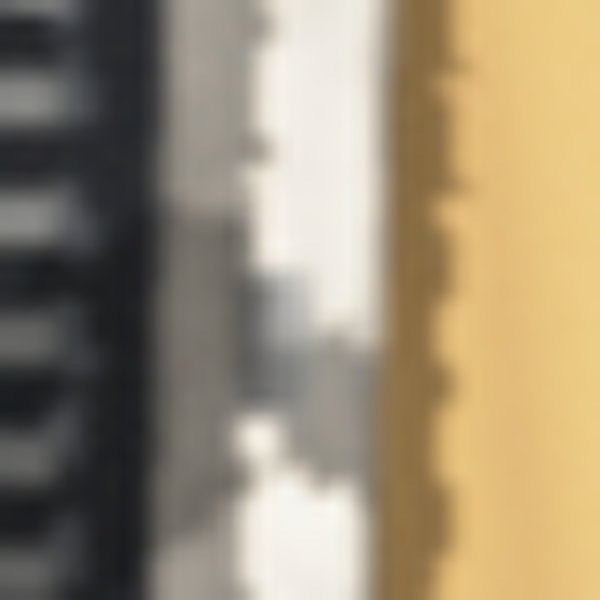

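```bash
python3 - <<'E'
from h import *
n=np.array([.990,-.1416]);t=np.array([.1416,.990]);m=np.array([.621,.1158])
b=np.array([.6131,.0643]); print((b-m)@n,(b-m)@t)
R=yaw(-.142)
ctrl.movep([*b,.33],R)
ctrl.line_to([*b,.2514],speed=.08,contact_N=8)
ctrl.move_gripper(0); ctrl.dwell(.2)
st=ctrl.read_state();print(st["time"],st["ee_pos"],st["contact_force"])
e=b-.0021*t
ctrl.line_to([*e,.2510],speed=.01); ctrl.dwell(.2)
st=ctrl.read_state();print(st["time"],st["ee_pos"],st["contact_force"])
ctrl.move_gripper(.04)
ctrl.line_to([*e,.36],speed=.15)
q=m+n*.02+t*(-.054-.0735)
ctrl.line_to([*q,.36],speed=.15); ctrl.dwell(.2)
cap("wrist","w8");cap("scene","s8");print(ctrl.read_state()["time"])
zoom("w8",230,60,160,150,5,"w8z")
E
```

```text
-0.0005286000000000164 -0.05210364000000001
18.45 [0.61279764 0.06440411 0.25189599] [-3.59454186  0.39566564  6.55908628]
19.0167 [0.61277217 0.06406468 0.25189376] [-4.79677257  6.99336031  7.28693826]
21.2667
```

View pics/w8z.png

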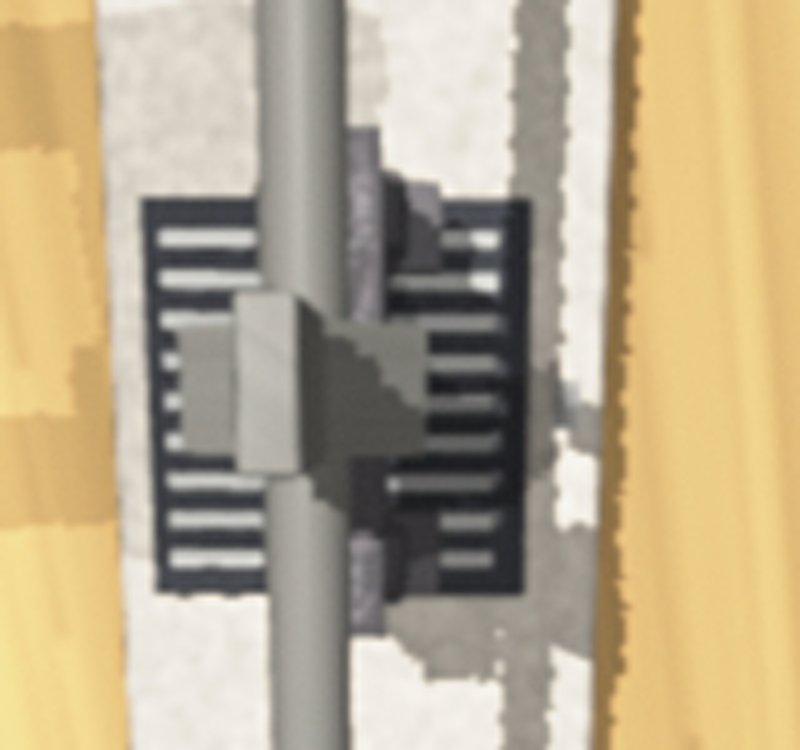

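```bash
python3 - <<'E'
from h import *
n=np.array([.990,-.1416]);t=np.array([.1416,.990]);m=np.array([.621,.1158])
b=np.array([.6131,.0643]); R=yaw(-.142)
ctrl.movep([*b,.33],R)
ctrl.line_to([*b,.2522],speed=.08,contact_N=8)
ctrl.move_gripper(0); ctrl.dwell(.2)
s0=ctrl.read_state();print(s0["time"],s0["ee_pos"],s0["contact_force"])
for d in (.002,.003,.004,.005,.006):
    e=b-d*t; ctrl.line_to([*e,.2522],speed=.01); ctrl.dwell(.1)
    st=ctrl.read_state(); mv=(st["ee_pos"][:2]-s0["ee_pos"][:2])@t
    print(d,mv,st["ee_pos"][2],st["contact_force"])
    if mv<-.0019: break
ctrl.move_gripper(.04)
e=st["ee_pos"][:2]
ctrl.line_to([*e,.36],speed=.15)
q=m+n*.02+t*(-.054-.0735)
ctrl.line_to([*q,.36],speed=.15); ctrl.dwell(.2)
cap("wrist","w9");cap("scene","s9");print(ctrl.read_state()["time"])
zoom("w9",230,60,160,150,5,"w9z")
E
```

```text
23.4 [0.61281215 0.06442317 0.2527371 ] [-4.18933204  1.51918862  4.96139875]
0.002 -0.0008266653062576952 0.252788310532471 [-3.0208701   4.3844241   5.14834501]
0.003 -0.0016908175751767867 0.25278544621970966 [-3.3966859   5.71761072  4.61460386]
0.004 -0.0026111410619254123 0.25275782998233015 [-3.68837097  6.59293299  5.37826816]
26.7917
```

View pics/w9z.png

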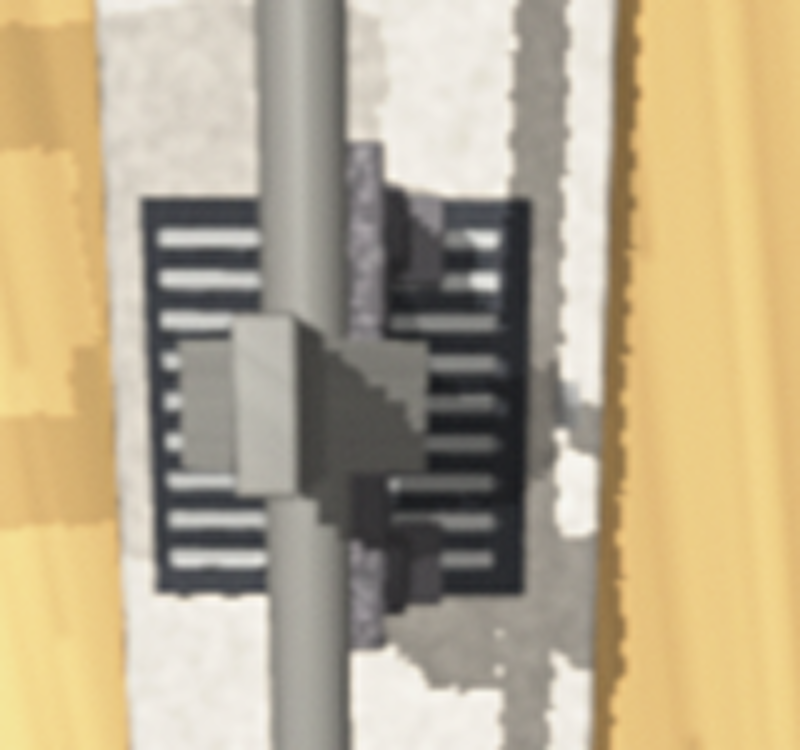

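```bash
python3 - <<'E'
from h import *
ctrl.movep([.47,-.30,.30],R0); ctrl.dwell(.2)
cap("wrist","w10");cap("scene","s10");cap("side","d10");st=ctrl.read_state();print(st["time"],ray(ld("w10"),0,0)[0])
E
```

```text
28.3917 [ 0.47075173 -0.22755258  0.44087451]
```

View pics/w10.png

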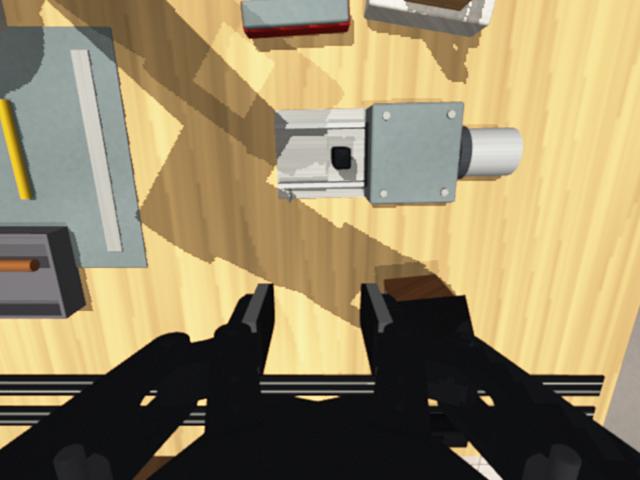

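View pics/d10.png

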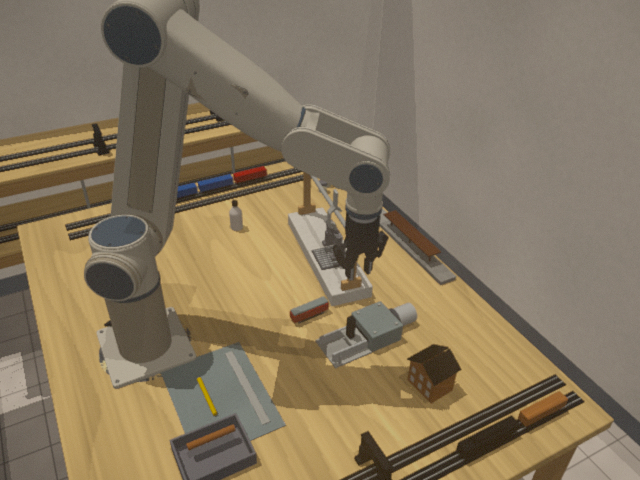

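```bash
python3 - <<'E'
from h import *
zoom("w10",265,95,120,115,6,"w10z")
c=ld("w10")
for uv in [(366,108),(462,102),(455,204),(367,202)]: print("top",onz(c,uv,.06))
E
```

```text
top [ 0.5236959  -0.19358917  0.06      ]
top [ 0.62582158 -0.1875328   0.06      ]
top [ 0.63132896 -0.29751823  0.06      ]
top [ 0.52915985 -0.29522849  0.06      ]
```

View pics/w10z.png

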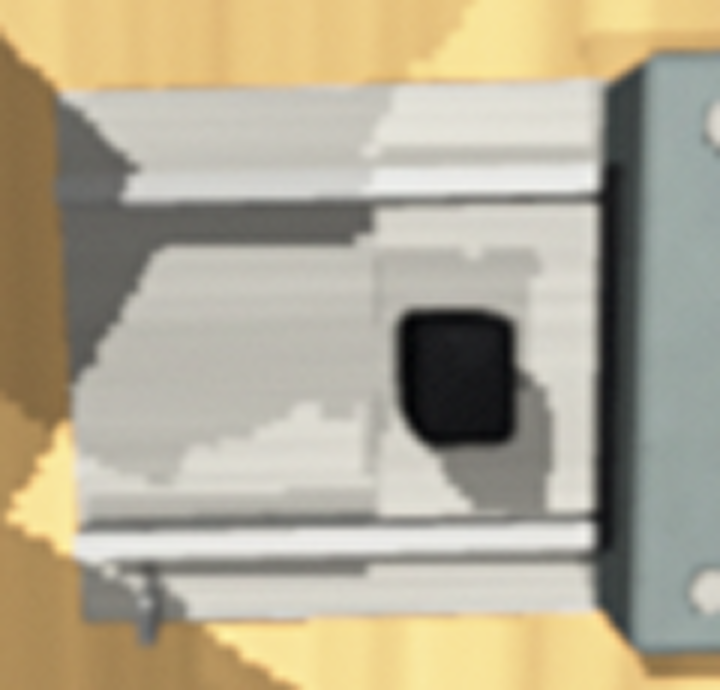

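```bash
python3 - <<'E'
from h import *
c=ld("w10");Z=lambda u,v:(265+u/6,95+v/6)
for k,u,v,z in [("sole+f",58,95,.006),("sole-f",82,620,.006),("sole+b",600,82,.006),("sole-b",600,612,.006),("g",465,382,.1),("gTL",413,318,.1),("gBR",518,447,.1),("mark",148,615,.041),("markend",148,640,.041),("markbase",150,575,.008),("strip-",80,540,.034),("strip-",600,535,.034),("strip+",130,190,.034),("strip+",600,178,.034)]: print(k,onz(c,Z(u,v),z)[:2].round(4))
E
```

```text
sole+f [ 0.4194 -0.1921]
sole-f [ 0.4209 -0.3   ]
sole+b [ 0.53   -0.1895]
sole-b [ 0.5345 -0.2982]
g [ 0.4967 -0.2444]
gTL [ 0.4879 -0.2342]
gBR [ 0.5058 -0.2551]
mark [ 0.4382 -0.2932]
markend [ 0.4381 -0.2982]
markbase [ 0.4362 -0.2898]
strip- [ 0.4242 -0.279 ]
strip- [ 0.5298 -0.2779]
strip+ [ 0.436  -0.2116]
strip+ [ 0.5269 -0.2093]
```

```bash
python3 - <<'E'
from h import *
R=yaw(.022); g=[.4957,-.2446]
ctrl.movep([*g,.14],R)
print(ctrl.line_to([*g,.068],speed=.08,contact_N=10))
ctrl.move_gripper(0); ctrl.dwell(.2)
st=ctrl.read_state();print(st["time"],st["ee_pos"],st["finger_gap"],st["contact_force"])
cap("wrist","w11");cap("scene","s11");cap("side","d11")
zoom("s11",170,260,120,110,6,"s11z");zoom("d11",300,290,120,90,6,"d11z")
zoom("s10",170,260,120,110,6,"s10z")
E
```

```text
False
30.6833 [ 0.49598571 -0.24477878  0.06866894] 0.017360574662273965 [-1.25048955  0.3466812   6.65822274]
```

View pics/s11z.png

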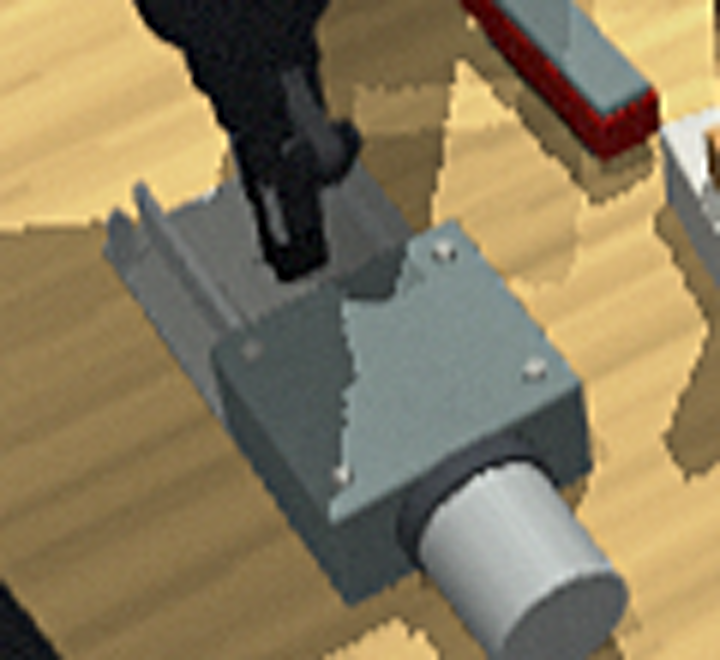

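View pics/d11z.png

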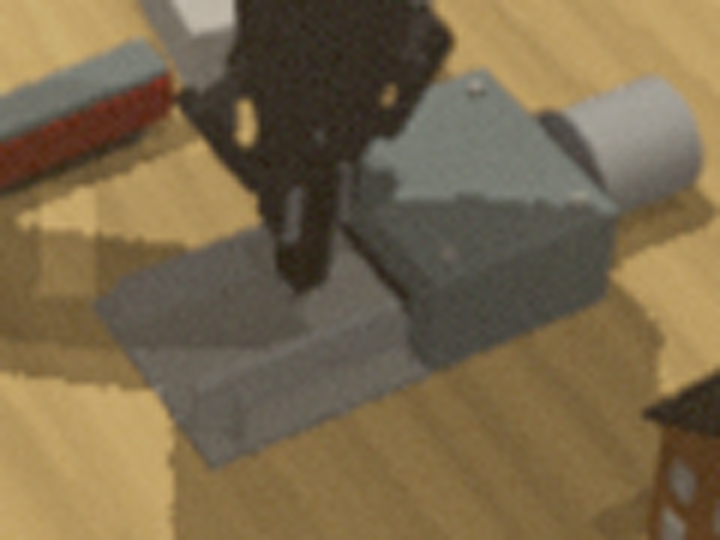

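View pics/s10z.png

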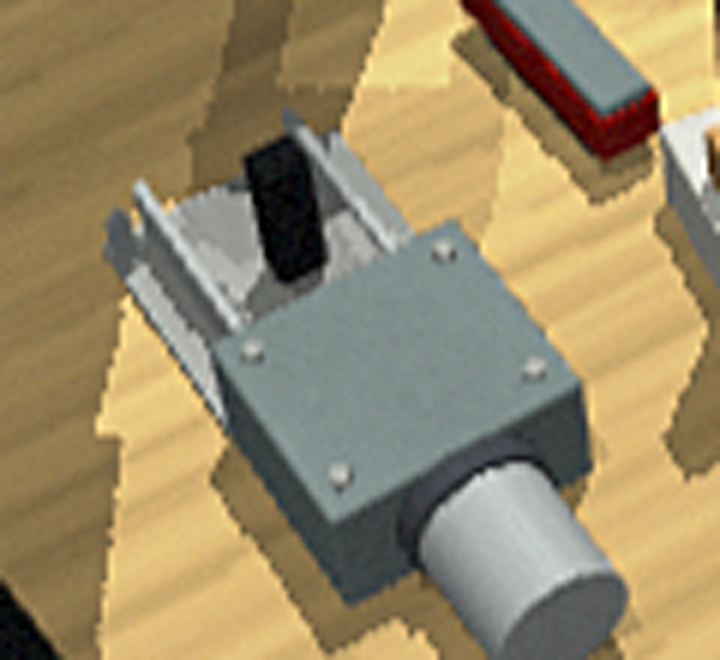

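```bash
python3 - <<'E'
from h import *
s=ld("s10");d=ld("d11");w=ld("w10");Z=lambda u,v:(170+u/6,260+v/6);D=lambda u,v:(300+u/6,290+v/6)
for u,v in [(213,352),(453,222),(332,522),(584,382)]: print("top",onz(s,Z(u,v),.06)[:2].round(4))
for u,v in [(410,305),(340,190),(615,215),(480,70)]: print("topD",onz(d,D(u,v),.06)[:2].round(4))
print("grip top s",onz(s,Z(275,150),.1)[:2])
print("mark tip s",onz(s,Z(118,213),.041)[:2],"w",onz(w,(265+148/6,95+615/6),.041)[:2])
print("mark d tip",onz(d,D(237,393),.041)[:2])
print("mark tri",tri((s,Z(118,213)),(w,(265+148/6,95+622/6))))
print("strip - front end s",onz(s,Z(140,188),.034)[:2], "w",onz(w,(265+78/6,95+540/6),.034)[:2])
zoom("s10",180,280,30,30,20,"s10m"); zoom("w10",270,180,40,30,20,"w10m");zoom("d11",320,340,40,30,20,"d11m")
E
```

```text
top [ 0.5382 -0.2938]
top [ 0.534 -0.187]
top [ 0.6327 -0.2916]
top [ 0.6302 -0.1833]
topD [ 0.5154 -0.3057]
topD [ 0.5242 -0.2315]
topD [ 0.6266 -0.3011]
topD [ 0.6237 -0.1935]
grip top s [ 0.49430678 -0.23927139]
mark tip s [ 0.43896268 -0.29114159] w [ 0.43823524 -0.29315435]
mark d tip [ 0.43207264 -0.30093273]
mark tri (array([ 0.43905772, -0.29282492,  0.04228063]), [0.0017, 0.0017])
strip - front end s [ 0.42607877 -0.27663933] w [ 0.42379718 -0.27899491]
```

View pics/s10m.png

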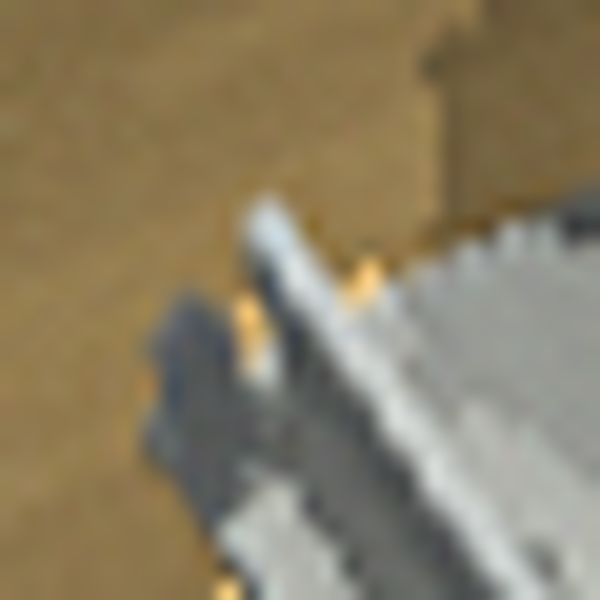

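View pics/w10m.png

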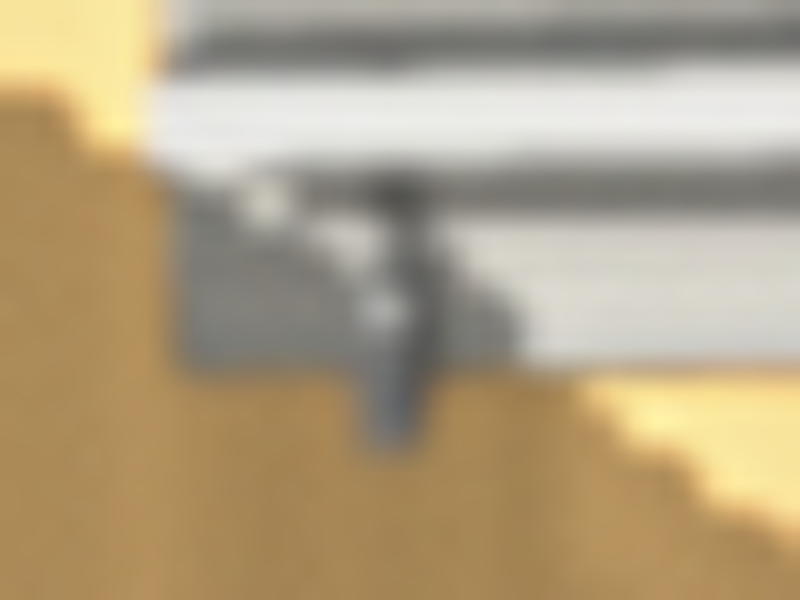

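View pics/d11m.png

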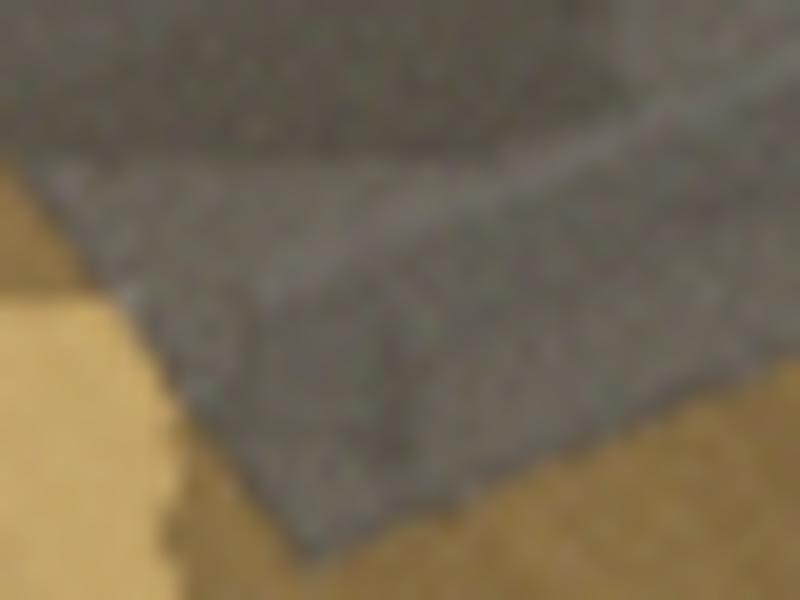

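```bash
python3 - <<'E'
from h import *
u=np.array([1,.025]); g0=np.array([.49599,-.24478]); D=.0588
cmd=D
ctrl.line_to([*(g0-.055*u),.0682],speed=.04)
for i in range(4):
    ctrl.line_to([*(g0-cmd*u),.0682],speed=.02); ctrl.dwell(.25)
    st=ctrl.read_state(); a=g0[0]-st["ee_pos"][0]
    print(st["time"],cmd,a,st["ee_pos"],st["contact_force"],st["finger_gap"])
    if abs(a-D)<.0003: break
    cmd+=D-a
cap("wrist","w12");cap("scene","s12");cap("side","d12")
zoom("s12",170,260,120,110,6,"s12z");zoom("d12",290,290,120,90,6,"d12z")
E
```

```text
32.9417 0.0588 0.057450371991331906 [ 0.43853963 -0.24616916  0.06864136] [5.86926542 5.13437813 3.71560854] 0.017025513941545372
33.4417 0.06014962800866809 0.05879852448892675 [ 0.43719148 -0.24618555  0.06864019] [6.13023841 5.28377533 2.82966813] 0.017409682846116697
```

View pics/s12z.png

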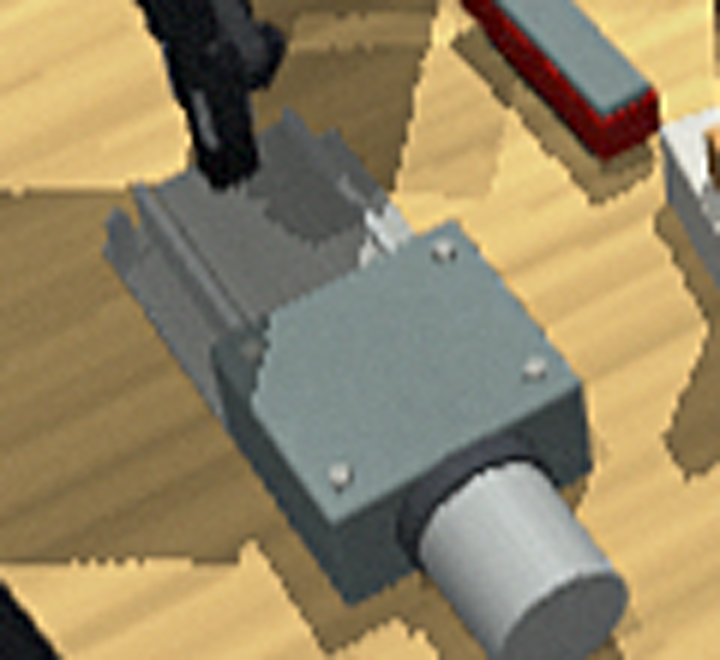

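View pics/d12z.png

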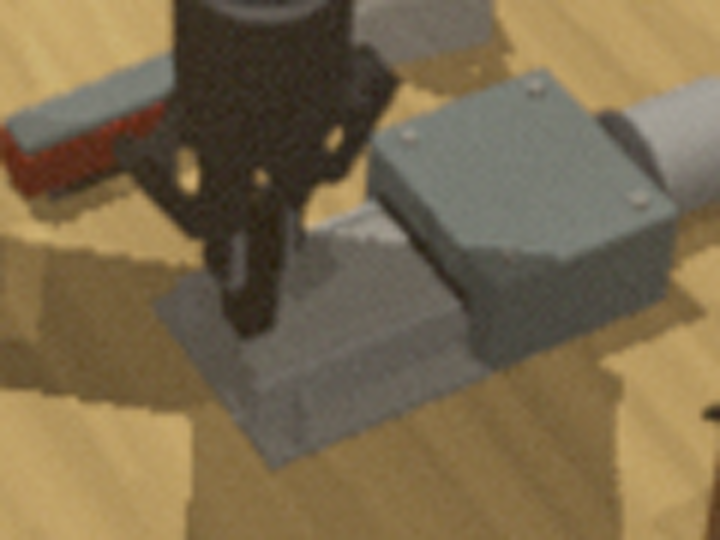

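View pics/w12.png

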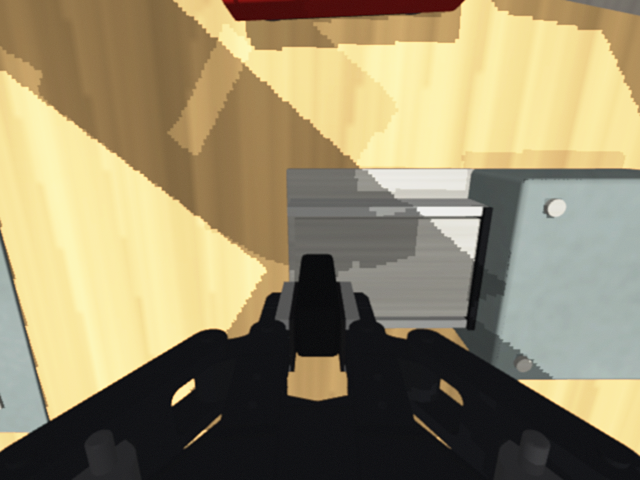

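View pics/s12.png

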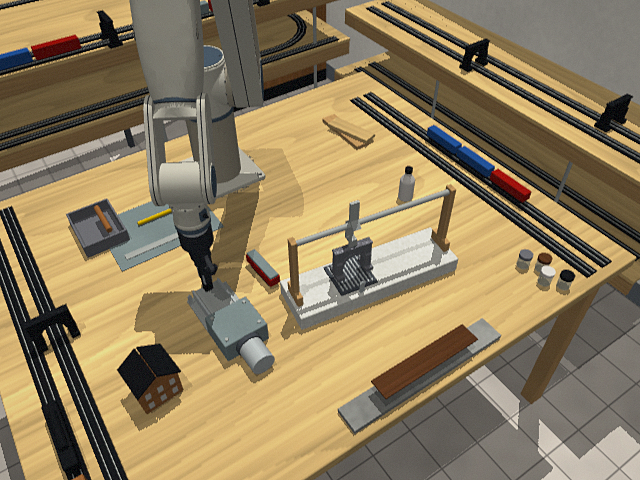

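```bash
python3 - <<'E'
from h import *
st=ctrl.read_state();print(st["time"],st["ee_pos"],st["contact_force"],st["finger_gap"])
ctrl.job_done()
E
```

```text
33.5917 [ 0.4372199  -0.24620985  0.06864155] [6.54691755 5.45092984 4.20630234] 0.01728222563496304
the job is handed in; nothing more can be done
```

I hung the portal, slid it to the pointer and released it. Then I pulled the gate out level with its mark and handed in at 33.6 s, still holding the grip.

- **Portal:** I hung it about 125 mm from the rail's middle, towards the end farther from the pointer. It seated within 0.3 mm of the expected height. The first slide ended about 2 mm short of the pointer. A 2 mm correction barely moved it, because the arm gave way under friction. A second correction worked, and the overhead view then showed the portal within about 1 mm of the pointer. The last scene picture shows it hanging free.
- **Gate:** I pulled it 58.8 mm, measured from the arm's own position. The spring force of about 6.5 N at the grip fits that travel (about 6.7 N expected). My estimates of the travel needed ranged from 58 to 59.4 mm, so it should be level with the mark to about 1–2 mm. The gripper hid the mark at the end, so I could not check this directly in a picture.
- **Side force:** There was a sideways force of about 5 N at the grip, so my pull direction was probably slightly off the track.
- **Bystanders:** I never touched the wagon, house or bottle, and the final picture shows them standing in place.

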